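# Raise the purge and hold the dry box open

### The job

First turn the blue lever of the dry box's purge valve from its storage trickle to half open (45 degrees, midway between across the tube and along it), with the lid still shut. Then lift the clear lid by its black ball knob to 50 degrees for a colleague to reach in, and finish still holding it there with the fingers, steady, as it has no stay and would fall shut. Do not let it drop, and leave the bottle, timer and jar where they are.

Things in the scene. Friction and masses are not known exactly. Their poses are not given: they have to be found in the camera images.
- dry_box: Dry storage box, fixed: clear chamber 180 (x) x 230 (y) mm, rim 113 mm above the bench, on a white base plate 14 mm high (x -100 to 210, y -275 to 165 mm here); gas cylinder behind, purge valve to its right (-y). Origin on the bench under the chamber's centre; x points to the hinge side, y left, z up; yaw within 0.2 rad. Lid shut, nothing on it is above 135 mm.
- lid (a joint): Angle of the clear lid, rad: 0 shut (level), 0.873 is 50 degrees, 1.40 its stop. About 0.5 kg, no spring, hardly any friction: from every angle it falls shut when let go.
- lid_knob (a point): Centre of the lid's black ball knob, diameter 32 mm, on an 11 mm steel stem in front of the lid's edge; moves with the lid, 230 mm from the hinge line. Lid shut: 118 mm above the bench, 46 mm before the chamber's front wall, air on both sides. Pinched from its two sides along the box's y, the ball pivots between the pads, so the gripper may stay upright while the lid turns.
- lid_hinge (a point): Middle of the lid's hinge line at the top of the chamber's back wall, 118 mm above the bench. The line runs along the box's y axis; the shut knob lies from it towards the box's -x and swings up and back about it.
- valve (a joint): Angle of the purge valve's lever, rad: 0 shut (lever across the tube, pointing to the box's -x, at the robot), 1.571 fully open (along the tube, pointing to the box's -y), 0.785 half open. Grows anticlockwise seen from above; starts between 0 and 0.3; turns stiffly (0.08 N m) and stays where it is left.
- valve_grip (a point): Middle of the lever's blue sleeve (50 long, 10 wide, 14 mm high, level), 55 mm from the valve's upright axis, 106 mm above the bench; moves with the lever. Pinch it across its 10 mm width from above; the steel tube lies 40 mm lower.
- valve_axis (a point): Point on the valve's upright axis at the height of the lever's sleeve, 106 mm above the bench; 20 mm to -x and 190 mm to -y of the chamber's centre in the box's frame.
- reagent_bottle: Loose white bottle, 43 mm in diameter, 81 mm high, standing in front of the box; origin at its underside. To be left alone.
- timer: Loose small white bench timer, 66 x 62 x 18 mm, in front of the box; origin at its underside. To be left alone.
- red_lid_jar: Loose white jar with a red lid, 74 mm in diameter, 66 mm high, left of the box; origin at its underside. To be left alone.

How it is judged (in metres and radians):
On the way, in this order (a step that is already met when the one before it is completed fails the run):
1. the purge valve is half open, 45 degrees within 8, with the lid still shut (value of joint valve between 0.645 and 0.925 rad and value of joint lid below 0.05 rad), for 0.3 s.
2. the lid is up at 50 degrees within 6, held by the fingers (value of joint lid between 0.768 and 0.977 rad and contact force between the fingers and lid above 0.7 N), for 0.3 s.
At the end, for the whole second after the job is handed in: The lid stands still at 50 degrees within 6, carried by the fingers alone (they press on it with more than 0.7 N and no loose thing touches it); the purge valve stands at 45 degrees within 8; bottle, timer and jar are within 15 mm of where they stood (all of step 2 and velocity of joint lid between -0.08 and 0.08 rad/s and value of joint valve between 0.645 and 0.925 rad and distance of each of reagent_bottle, timer, red_lid_jar from where it was at the start of the episode below 0.015 m and contact force between each of reagent_bottle, timer, red_lid_jar and lid below 0.1 N); the arm keeps its last pose, push and grip.
It fails at once if the lid is lifted before the purge is turned up (value of joint lid above 0.1 rad and value of joint valve below 0.6 rad).
It fails at once if the lid drops (falls faster than 1.5 rad/s) (velocity of joint lid below -1.5 rad/s).
It fails at once if the reagent bottle is knocked away (distance of reagent_bottle from where it was at the start of the episode above 0.02 m).
It fails at once if the timer is knocked away (distance of timer from where it was at the start of the episode above 0.02 m).
It fails at once if the jar is knocked away (distance of red_lid_jar from where it was at the start of the episode above 0.02 m).
It also fails if it takes over 54 s, if anything falls off the work surface, if the arm or the gripper's body presses on something with over 40 N, if the wrist force passes 120 N, or if a joint passes its speed limit or range.

### The arm

A 6-joint arm with a two-finger parallel gripper is mounted at the origin on a cart in front of the work surface, level with it; the furniture and walls round the work are solid. World frame = base frame: x ahead of the robot, y to its left, z up, the work surface at z = 0. Lengths are in m, angles in degrees, forces in N, time in s.
With the tool pointing down it reaches from about 0.25 to 0.85 m from the base axis. Payload 12.5 kg.
Tool frame: the origin (TCP) lies on the centre line of the jaws, within the pads' length; the fingertips stand 11 mm ahead of it and the grasp point (between the pads) lies 8 mm behind it; z points along the fingers, y is the direction in which the jaws open and shut (so a half turn about z gives the same grasp; the last joint's range is limited). The gripper opens to 93 mm and grips with 3 to 60 N. Pads are 15 mm wide; open, the fingers measure 128 mm over their backs; the gripper's body (75 mm by 188 mm) begins 65 mm behind the grasp point.
Start: joints at [62.991, 20.094, 94.641, -0, 65.266, -4.847], TCP at [0.207, 0.509, 0.23] pointing down, gripper open.
Joint ranges: [-157.81, 157.81], [-45, 120.19], [0.68, 151.7], [-89.99, 269.99], [4.06, 180], [-164.3, 164.3]. Speed limits (degrees/s): [127.2, 127.2, 159.86, 180, 180, 180].

### API

Orientations are given as [roll, pitch, yaw] about the fixed x, y, z axes, in that order (R = Rz(yaw) Ry(pitch) Rx(roll)).
In Python, from bench import monitor, cams, job gives the robot as it stands.
- The arm moves only by the tool drive_tool, never from a script. Its argument "steps" is a list that holds one entry, the list of rows, each a list of 4 numbers: the shift along the tool's x, y, z in mm, then the turn about the tool's z in degrees. In form: [[[x, y, z, roll], ...]]. A call has 1 to 12 rows; each row is the pose to reach, as a shift and turn from the pose commanded when the call began, along the tool's axes at that moment; what a row does not reach only later rows make up. A row lasts 1/8 s, in which the tool goes at most 62.5 mm and 10.7 degrees, less where a joint would pass 70% of its speed; a pose out of reach is approached as far as the arm can. A call with a gripper value outside its range is refused whole. "jaw" is the opening, from 0 (shut) to 1 (fully open), set as the call begins (left out, the last holds). The fingers move at their own pace and stop on an object; "force" is the grip in N (left out, the last holds). Time passes only in rows, so rows that repeat a pose let the fingers close. It gives the time, the measured TCP pose, the force and the opening at its end, in the units of the state.
- monitor.state(): the state, without advancing time (a new reading comes with each control period).
- cams.capture(name): name is "scene" or "top" or "wrist"; returns a dict with "image" (480x640x3 uint8, red, green, blue), "z_map" (480x640 float32, m along the optical axis (not along the pixel's ray), 0 where there is no reading), "mtx" (3x3 intrinsics, pixels), "D" ([k1, k2, p1, p2, k3] as OpenCV has them; the pictures are not rectified), "rvec" (rotation vector, rad) and "tvec" (3), from world to camera coordinates, as OpenCV has them; the wrist camera has in their place "tool_from_camera" (4x4, takes a point from camera to tool coordinates, whose origin is the TCP and whose axes are the flange's). Camera axes: x right, y down, z forward; pixel columns grow to the right and rows downward; lengths in m; the calibration is good to about 2 mm. A picture is of the moment at which its call begins: read the wrist's pose just before it.
- job.close_job(): hands the job in, once; it reports no verdict.
The state is a dict: "time_s": time; "qpos": joint angles; "qvel": joint speeds; "tau": joint torques, N m; "ee_pos": TCP position; "eef_rot": TCP orientation; "ft_force": force on the tool from outside, world axes, zero at the start; "moment": the same for the moment, N m; "grip_width": opening from 0.0 (shut) to 1.0 (fully open).
Only numpy, scipy, OpenCV 4.12 (cv2) and the standard library are available. Lean on these libraries where they do the work, as an engineer would, in place of code of your own. Each camera call takes 0.05 s, during which the arm holds its last target. There are 200 camera calls.

## Working session

There is one attempt and no reset: what is moved stays moved. The work goes in short steps, Python scripts to look and compute and a tool call to move; the robot and the scene stay as the last step left them, time stands still between calls to the robot, and variables do not carry over. Pictures are saved under pics/ and viewed, about 8 in all and at most 12, crops included, and the job is handed in when it is done.

Besides the shell and the picture viewer there is one more tool, called after ">>>" as name(argument=value, ...) on one line, values as JSON. drive_tool: Moves the arm, as the interface text tells. Its arguments: {"type":"object","properties":{"steps":{"type":"array"},"jaw":{"type":"number"},"force":{"type":"number"}},"required":["steps"]}

```bash
mkdir -p pics
cat > h.py <<'E'
import numpy as np, cv2
from bench import monitor, cams, job
def cap(n,f=None):
    c=cams.capture(n)
    if f: cv2.imwrite('pics/'+f,c['image'][:,:,::-1])
    return c
def pts(c,mask):
    v,u=np.nonzero(mask&(c['z_map']>0)); z=c['z_map'][v,u]
    n=cv2.undistortPoints(np.c_[u,v].astype(float)[:,None],c['mtx'],c['D'])[:,0]
    P=np.c_[n*z[:,None],z]
    R=cv2.Rodrigues(np.array(c['rvec'],float))[0]
    return (P-np.ravel(c['tvec']))@R,u,v
def proj(c,X):
    return cv2.projectPoints(np.array(X,float).reshape(-1,3),np.array(c['rvec'],float),np.array(c['tvec'],float),c['mtx'],c['D'])[0][:,0]
E
python3 - <<'E'
from h import *
print(monitor.state())
for n in('top','scene'):
    c=cap(n,n+'0.png'); im=c['image'].astype(int); r,g,b=im[...,0],im[...,1],im[...,2]
    for nm,m in(('blue',(b>r+50)&(b>g+25)),('black',(im.max(2)<45)),('red',(r>g+70)&(r>b+70))):
        P,u,v=pts(c,m)
        if nm=='black': k=(P[:,2]>.09)&(P[:,2]<.14);P,u,v=P[k],u[k],v[k]
        if len(P): print(n,nm,len(P),np.median(P,0).round(4),P.min(0).round(3),P.max(0).round(3),np.median(u),np.median(v))
E
```

```text
{'time_s': 0.0, 'qpos': array([ 6.29905793e+01,  2.01246518e+01,  9.46761881e+01, -1.31494518e-03,
        6.52653655e+01, -4.84722048e+00]), 'qvel': array([-0.01504027,  0.01885379,  0.058813  ,  0.0562301 , -0.03012321,
       -0.0447839 ]), 'tau': array([-3.86976999e-04, -4.97327721e+01, -2.85256469e+01,  6.98283012e-02,
        2.56843865e-02, -8.91744048e-05]), 'ee_pos': array([0.2073094 , 0.50908205, 0.22910347]), 'eef_rot': array([-1.79933930e+02, -4.40489501e-03,  1.57838348e+02]), 'ft_force': array([0.14419989, 0.30925405, 0.96032247]), 'moment': array([0.00893064, 0.00317557, 0.05159952]), 'grip_width': 1.0003984204479985}
top blue 3572 [ 0.5425 -0.3031  0.1   ] [ 0.314 -0.437  0.002] [1.038 0.605 0.211] 517.0 241.5
top black 1575 [0.9235 0.0294 0.1166] [ 0.007 -0.671  0.09 ] [1.119 0.897 0.14 ] 386.0 93.0
top red 796 [0.5705 0.4209 0.0658] [ 0.526 -0.627  0.058] [0.781 0.465 0.075] 219.0 235.0
scene blue 3265 [ 0.9211 -0.2691  0.1062] [ 0.488 -0.322  0.007] [1.028 0.607 0.207] 615.0 301.0
scene black 81 [-0.0784 -0.0241  0.1003] [-0.09  -0.049  0.091] [-0.066  0.006  0.127] 52.0 443.0
scene red 397 [0.558  0.4315 0.0662] [0.363 0.018 0.015] [0.593 0.471 0.072] 284.0 187.0
```

View pics/top0.png

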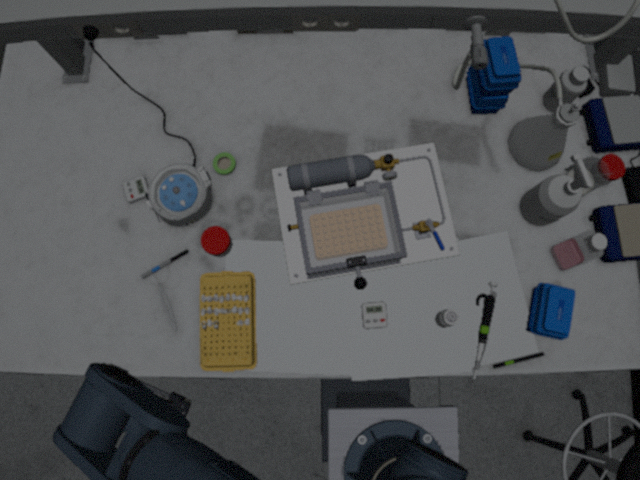

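View pics/scene0.png

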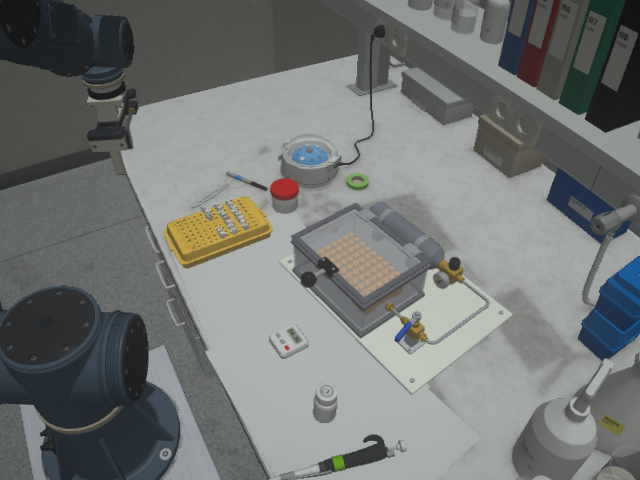

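The top view shows the knob at about (360,283), the blue lever from about (432,230) to (442,248), the timer at (374,315) and the bottle at (446,318). The scene view shows the lid shut. Next I measure these.

Run:
```python
from h import *
c=cap('top'); im=c['image'].astype(int); r,g,b=im[...,0],im[...,1],im[...,2]
V,U=np.mgrid[:480,:640]
def roi(m,u0,u1,v0,v1): return m&(U>=u0)&(U<u1)&(V>=v0)&(V<v1)
def at(uv,z):
    n=cv2.undistortPoints(np.array(uv,float).reshape(-1,1,2),c['mtx'],c['D'])[:,0]
    R=cv2.Rodrigues(np.array(c['rvec'],float))[0]; C=-R.T@np.ravel(c['tvec']); d=np.c_[n,np.ones(len(n))]@R
    return C+d*((z-C[2])/d[:,2])[:,None]
m=roi((b>r+40)&(b>g+20),425,455,220,260); v,u=np.nonzero(m); print('lever px',len(u))
P=at(np.c_[u,v],.113); print('lever c',P.mean(0),'range',P.min(0),P.max(0)); w,e=np.linalg.eigh(np.cov(P[:,:2].T)); d=e[:,1]; d*=-np.sign(d[0]); print('dir deg',np.degrees(np.arctan2(d[1],d[0])),np.sqrt(w))
print('depth',np.median(pts(c,m)[0],0))
m=roi(im.max(2)<50,350,371,272,292); v,u=np.nonzero(m); k=v>276; print('knob',len(u),u[k].mean(),v[k].mean(),at([[u[k].mean(),v[k].mean()]],.118),pts(c,m)[0].max(0))
# plate: white bright region
m=roi(im.min(2)>0,255,475,130,300); P,u,v=pts(c,m); k=(P[:,2]>.010)&(P[:,2]<.018)
mm=np.zeros((480,640),np.uint8); mm[v[k],u[k]]=1; mm=cv2.morphologyEx(mm,cv2.MORPH_OPEN,np.ones((3,3)))
v,u=np.nonzero(mm); Q=at(np.c_[u,v],.014)[:,:2]; rc=cv2.minAreaRect((Q*1000).astype(np.float32)); print('plate',rc, len(Q))
k=(P[:,2]>.1)&(P[:,2]<.135)&(u<410); rc=cv2.minAreaRect((P[k][:,:2]*1000).astype(np.float32)); print('top',rc)
```

```text
lever px 53
lever c [ 0.54523225 -0.10369067  0.113     ] range [ 0.5267204  -0.11370275  0.113     ] [ 0.56516531 -0.09392155  0.113     ]
dir deg -156.06546866529985 [0.00201053 0.01250892]
depth [ 0.54581162 -0.10376468  0.11275422]
knob 105 359.9714285714286 282.752380952381 [[0.44622901 0.08352153 0.118     ]] [0.45849273 0.09573782 0.13690525]
plate ((643.2159423828125, 60.320709228515625), (310.27435302734375, 439.6192932128906), 9.493560791015625) 5210Traceback (most recent call last):
  File "<stdin>", line 17, in <module>
ValueError: operands could not be broadcast together with shapes (37233,) (5210,)
```

>>> drive_tool(steps=[[[-20,-16,0,4],[-60,-49,0,14],[-110,-90,0,24],[-160,-131,0,34],[-210,-172,0,44],[-260,-213,0,54],[-310,-254,0,64],[-360,-295,0,74],[-410,-336,0,84],[-460,-377,0,94],[-510,-418,0,104],[-542,-443,0,112]]], jaw=0.6)

```text
time_s: 1.65
ee_pos: [0.5429, -0.1075, 0.2295]
eef_rot: [-180.0, -0.0, 45.5]
ft_force: [0.9, 0.4, 0.2]
grip_width: 0.598
```

```bash
cat >> h.py <<'E'
from scipy.spatial.transform import Rotation as Ro
def to(x,y,z,yaw):
    s=monitor.state(); R=Ro.from_euler('xyz',s['eef_rot'],degrees=True)
    d=R.inv().apply((np.array([x,y,z])-s['ee_pos'])*1000); t=-(yaw-s['eef_rot'][2]); t=(t+180)%360-180
    print('t',s['time_s'],'pos',s['ee_pos'].round(4),'rot',s['eef_rot'].round(1),'F',s['ft_force'].round(1),'jaw',round(s['grip_width'],3),'-> shift',d.round(1),'turn',round(t,1))
E
python3 -c "
from h import *
to(.541,-.106,.23,22.5)"
```

```text
t 1.65 pos [ 0.5429 -0.1075  0.2295] rot [-180.    -0.    45.5] F [0.9 0.4 0.2] jaw 0.598 -> shift [-0.3 -2.4 -0.5] turn 23.0
```

>>> drive_tool(steps=[[[0,-2,0,10],[0,-2,0,20],[0,-2,0,23],[0,-2,0,23],[0,-2,0,23]]])

```text
time_s: 2.28
ee_pos: [0.5408, -0.1039, 0.2295]
eef_rot: [-180.0, 0.0, 22.9]
ft_force: [0.4, 0.4, 0.9]
grip_width: 0.6
```

Run:
```python
from h import *
s=monitor.state(); c=cap('wrist','w1.png')
T=np.array(c['tool_from_camera']); R=Ro.from_euler('xyz',s['eef_rot'],degrees=True).as_matrix()
im=c['image'].astype(int); r,g,b=im[...,0],im[...,1],im[...,2]
m=(b>r+40)&(b>g+20)
n,l,st,_=cv2.connectedComponentsWithStats(m.astype(np.uint8))
for i in range(1,n):
    if st[i,4]<300: continue
    v,u=np.nonzero((l==i)&(c['z_map']>0)); z=c['z_map'][v,u]
    q=cv2.undistortPoints(np.c_[u,v].astype(float)[:,None],c['mtx'],c['D'])[:,0]
    P=(np.c_[q*z[:,None],z]@T[:3,:3].T+T[:3,3])@R.T+s['ee_pos']
    P=P[P[:,2]>np.percentile(P[:,2],70)-.003]
    rc=cv2.minAreaRect((P[:,:2]*1000).astype(np.float32)); print(st[i],rc,np.median(P,0))
to(.541,-.106,.23,22.5)
```

```text
[321 204  11  58 599] ((546.902099609375, -104.37892150878906), (47.93427276611328, 8.30841064453125), 23.21799087524414) [ 0.54754178 -0.10404569  0.11277655]
t 2.325 pos [ 0.5408 -0.1039  0.2296] rot [-180.     0.    22.9] F [0.4 0.  0.5] jaw 0.601 -> shift [-0.6  2.  -0.4] turn 0.4
```

View pics/w1.png

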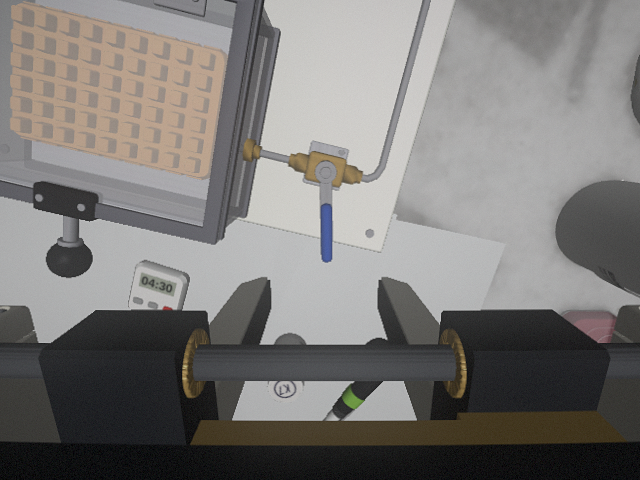

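The lever appears in the wrist picture from (326,205) to (327,262), aligned with the tool, with clear room on both sides. I go down and pinch it.

>>> drive_tool(steps=[[[5,3,10,0],[5,3,40,0],[5,3,70,0],[5,3,95,0],[5,3,115,0],[5,3,125,0],[5,3,130,0],[5,3,130,0],[5,3,130,0]]])

```text
time_s: 3.45
ee_pos: [0.547, -0.1049, 0.1002]
eef_rot: [180.0, -0.0, 22.8]
ft_force: [-0.7, 0.4, 0.7]
grip_width: 0.6
```

>>> drive_tool(steps=[[[0,0,0,0],[0,0,0,0],[0,0,0,0],[0,0,0,0],[0,0,0,0],[0,0,0,0]]], jaw=0, force=15)

```text
time_s: 4.2
ee_pos: [0.5465, -0.1046, 0.0996]
eef_rot: [-180.0, 0.0, 22.9]
ft_force: [-1.2, 1.4, 1.7]
grip_width: 0.107
```

Run:
```python
from h import *
to(.5465,-.1045,.1,23)
s=monitor.state(); y0=s['eef_rot'][2]; p=s['ee_pos'][:2]; 
for A in([.5916,-.0852],[.5950,-.0837],[.5975,-.0827]):
  A=np.array(A); d0=p-A; print(A,np.linalg.norm(d0),np.degrees(np.arctan2(-d0[1],-d0[0])))
a=np.radians(y0); B=np.array([[np.cos(a),np.sin(a)],[np.sin(a),-np.cos(a)]])
r=.053
for k in range(0,35,3):
  q=np.radians(k); print(k,np.round([r*1000*(1-np.cos(q)), r*1000*np.sin(q)],1))
```

```text
t 4.2 pos [ 0.5465 -0.1046  0.0996] rot [-180.     0.    22.9] F [-1.2  1.4  1.7] jaw 0.107 -> shift [ 0.1 -0.1 -0.4] turn -0.1
[ 0.5916 -0.0852] 0.04914656036915331 23.289171452893434
[ 0.595  -0.0837] 0.05286260067706006 23.325499452519175
[ 0.5975 -0.0827] 0.05555427668703383 23.251639161855813
0 [0. 0.]
3 [0.1 2.8]
6 [0.3 5.5]
9 [0.7 8.3]
12 [ 1.2 11. ]
15 [ 1.8 13.7]
18 [ 2.6 16.4]
21 [ 3.5 19. ]
24 [ 4.6 21.6]
27 [ 5.8 24.1]
30 [ 7.1 26.5]
33 [ 8.6 28.9]
```

>>> drive_tool(steps=[[[0.1,2.8,0,-3],[0.3,5.5,0,-6],[0.7,8.3,0,-9],[1.2,11,0,-12],[1.8,13.7,0,-15],[2.6,16.4,0,-18],[3.5,19,0,-21],[4.6,21.6,0,-24],[5.8,24.1,0,-27],[7.1,26.5,0,-30],[7.8,27.7,0,-31.5],[7.8,27.7,0,-31.5]]])

```text
time_s: 5.7
ee_pos: [0.5647, -0.1257, 0.0996]
eef_rot: [-179.9, -0.1, 54.4]
ft_force: [2.1, 12.1, 1.2]
grip_width: 0.109
```

>>> drive_tool(steps=[[[0,0,0,0],[0,0,0,0],[0,0,0,0],[0,0,0,0]]])

```text
time_s: 6.2
ee_pos: [0.5647, -0.1257, 0.0996]
eef_rot: [-179.9, -0.1, 54.4]
ft_force: [1.6, 11.1, 1.4]
grip_width: 0.114
```

>>> drive_tool(steps=[[[0,0,0,0],[0,0,0,0],[0,0,0,0],[0,0,0,0]]], jaw=0.35)

```text
time_s: 6.7
ee_pos: [0.5646, -0.1274, 0.0996]
eef_rot: [180.0, 0.0, 54.3]
ft_force: [-0.4, 0.7, 0.6]
grip_width: 0.351
```

>>> drive_tool(steps=[[[0,0,-10,0],[0,0,-40,0],[0,0,-80,0],[0,0,-110,0],[0,0,-130,0],[0,0,-130,0],[0,0,-130,0]]])

```text
time_s: 7.58
ee_pos: [0.5642, -0.1272, 0.229]
eef_rot: [-179.9, 0.0, 54.3]
ft_force: [1.1, -0.3, -0.3]
grip_width: 0.346
```

Run:
```python
from h import *
s=monitor.state(); c=cap('wrist','w2.png')
T=np.array(c['tool_from_camera']); R=Ro.from_euler('xyz',s['eef_rot'],degrees=True).as_matrix()
v,u=np.nonzero(c['z_map']>0); z=c['z_map'][v,u]
q=cv2.undistortPoints(np.c_[u,v].astype(float)[:,None],c['mtx'],c['D'])[:,0]
P=(np.c_[q*z[:,None],z]@T[:3,:3].T+T[:3,3])@R.T+s['ee_pos']
C=c['image'][v,u].astype(int)
k=(C[:,2]>C[:,0]+40)&(C[:,2]>C[:,1]+20)&(P[:,2]>.105)&(P[:,2]<.118)
print('lever',cv2.minAreaRect((P[k,:2]*1000).astype(np.float32)))
k=(C.max(1)<60)&(P[:,2]>.118)&(P[:,2]<.14)&(abs(P[:,0]-.446)<.025)&(abs(P[:,1]-.083)<.025)
Q=P[k]; print('knob',k.sum())
if k.sum()>50:
  A=np.c_[2*Q,np.ones(len(Q))]; x=np.linalg.lstsq(A,(Q**2).sum(1),rcond=None)[0]; print(x[:3],np.sqrt(x[3]+x[:3]@x[:3]),Q.mean(0),Q.max(0))
to(.446,.083,.23,9.5)
```

```text
lever ((565.4421997070312, -126.6885986328125), (47.496726989746094, 8.864922523498535), 57.654945373535156)
knob 1446
[0.44667713 0.08315153 0.11932181] 0.01507539103638796 [0.44994657 0.07865107 0.12859371] [0.47086976 0.09638946 0.13599957]
t 7.625 pos [ 0.5641 -0.1272  0.2287] rot [-179.9    0.    54.3] F [0.7 0.6 0.3] jaw 0.352 -> shift [ 101.9 -218.5   -1.1] turn 44.8
```

View pics/w2.png

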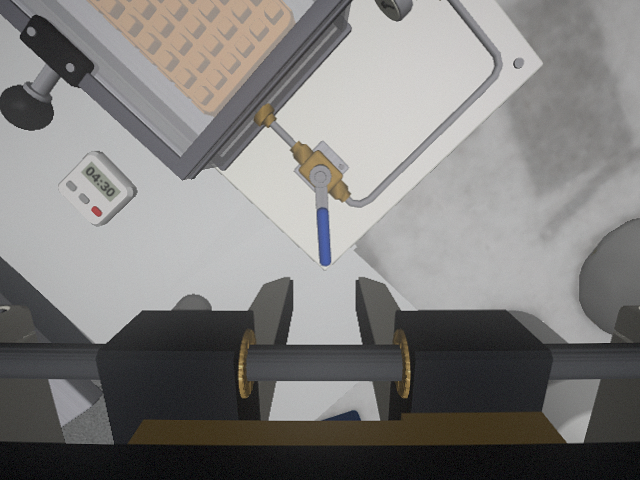

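The lever now measures about 45–48° in the box frame, and the lid is still shut. The knob centre fits at (0.4466, 0.0832, 0.119). I move above it.

>>> drive_tool(steps=[[[10,-22,0,5],[30,-65,0,15],[50,-108,0,25],[70,-152,0,35],[90,-195,0,43],[102,-218,0,45],[102,-218,0,45],[102,-218,0,45]]], jaw=0.7)

```text
time_s: 8.62
ee_pos: [0.4472, 0.0822, 0.2293]
eef_rot: [180.0, 0.0, 9.4]
ft_force: [0.1, -1.7, 0.9]
grip_width: 0.701
```

Run:
```python
from h import *
to(.4466,.0832,.111,9.5)
```

```text
t 8.625 pos [0.4472 0.0822 0.2293] rot [180.    0.    9.4] F [ 0.1 -1.7  0.9] jaw 0.701 -> shift [ -0.3  -1.1 118.3] turn -0.1
```

>>> drive_tool(steps=[[[0,-1,10,0],[0,-1,40,0],[0,-1,70,0],[0,-1,95,0],[0,-1,110,0],[0,-1,118,0],[0,-1,118,0],[0,-1,118,0]]])

```text
time_s: 9.62
ee_pos: [0.4472, 0.0836, 0.1122]
eef_rot: [180.0, -0.1, 9.3]
ft_force: [-0.5, 0.7, -0.4]
grip_width: 0.699
```

>>> drive_tool(steps=[[[0,0,0,0],[0,0,0,0],[0,0,0,0],[0,0,0,0],[0,0,0,0],[0,0,0,0]]], jaw=0, force=30)

```text
time_s: 10.38
ee_pos: [0.4466, 0.0846, 0.1117]
eef_rot: [-179.9, -0.0, 9.3]
ft_force: [-0.6, 9.3, 0.5]
grip_width: 0.331
```

Run:
```python
from h import *
to(.4466,.0832,.111,9.5)
for k in list(range(0,51,4))+[50]:
  q=np.radians(k); print(k,np.round([230*(1-np.cos(q)),-230*np.sin(q)],1))
```

```text
t 10.375 pos [0.4466 0.0846 0.1117] rot [-179.9   -0.     9.3] F [-0.6  9.3  0.5] jaw 0.331 -> shift [-0.2  1.3  0.7] turn -0.2
0 [ 0. -0.]
4 [  0.6 -16. ]
8 [  2.2 -32. ]
12 [  5.  -47.8]
16 [  8.9 -63.4]
20 [ 13.9 -78.7]
24 [ 19.9 -93.5]
28 [  26.9 -108. ]
32 [  34.9 -121.9]
36 [  43.9 -135.2]
40 [  53.8 -147.8]
44 [  64.6 -159.8]
48 [  76.1 -170.9]
50 [  82.2 -176.2]
```

The fingers stopped at 31 mm, so the ball is between the pads. I take out the sideways 1.3 mm and start lifting along the arc.

>>> drive_tool(steps=[[[0,-1.3,0,0],[0.1,-1.3,-8,0],[0.6,-1.3,-16,0],[1.2,-1.3,-24,0],[2.2,-1.3,-32,0],[3.5,-1.3,-40,0],[5,-1.3,-47.8,0],[5,-1.3,-47.8,0]]])

```text
time_s: 11.38
ee_pos: [0.4516, 0.0856, 0.1601]
eef_rot: [180.0, -0.0, 9.3]
ft_force: [1.7, -4.6, -3.1]
grip_width: 0.332
```

```bash
python3 - <<'E'
from h import *
cap('scene','s1.png')
to(.4466,.0846,.111,9.5)
E
python3 -c "
import cv2;i=cv2.imread('pics/s1.png')[120:420,200:600];cv2.imwrite('pics/s1c.png',cv2.resize(i,None,fx=2,fy=2))"
```

```text
t 11.425 pos [0.4516 0.0856 0.1599] rot [180.   -0.    9.3] F [ 1.  -4.2 -2.9] jaw 0.333 -> shift [-5.1  0.1 48.9] turn -0.2
```

View pics/s1c.png

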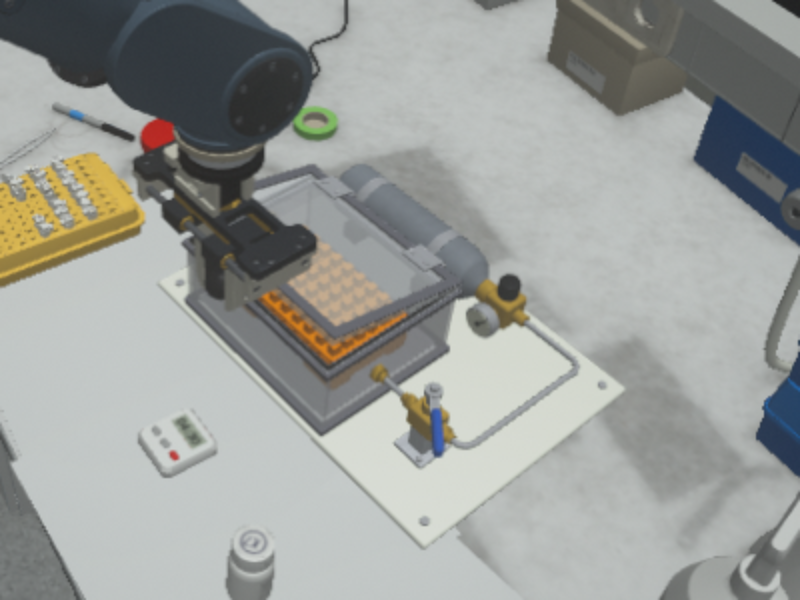

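The crop shows the lid up about 12°, its front edge clear of the rim, with the knob in the fingers and a load of about 3 N. I carry on along the arc.

>>> drive_tool(steps=[[[1.8,0.3,-7.8,0],[3.9,0.4,-15.6,0],[6.3,0.4,-23.3,0],[8.9,0.4,-30.9,0],[11.8,0.4,-38.4,0],[14.9,0.4,-45.7,0],[18.3,0.4,-53,0],[21.9,0.4,-60.2,0],[25.8,0.4,-67.2,0],[29.9,0.4,-74.1,0],[29.9,0.4,-74.1,0]]])

```text
time_s: 12.8
ee_pos: [0.4813, 0.0904, 0.234]
eef_rot: [-180.0, -0.0, 9.3]
ft_force: [0.1, 3.7, -3.2]
grip_width: 0.33
```

>>> drive_tool(steps=[[[4.4,0,-6.7,0],[9,0,-13.3,0],[13.8,0,-19.7,0],[18.9,0,-25.9,0],[24.2,0,-32,0],[29.7,0,-37.9,0],[35.4,0,-43.5,0],[41.2,0,-49,0],[47.3,0,-54.3,0],[47.3,0,-54.3,0],[47.3,0,-54.3,0],[47.3,0,-54.3,0]]])

```text
time_s: 14.3
ee_pos: [0.5279, 0.0982, 0.2881]
eef_rot: [-180.0, -0.0, 9.3]
ft_force: [-1.6, 4.8, -2.7]
grip_width: 0.327
```

Run:
```python
from h import *
c=cap('scene','s2.png')
to(.5277,.098,.288,9.5)
# angle from knob position, hinge (box x 94) z .118
s=monitor.state(); a=np.radians(9.5); d=np.array([np.cos(a),np.sin(a)])
H=np.array([.4466,.0832])@d+.230; k=s['ee_pos'][:2]@d; z=s['ee_pos'][2]+.008
print('lid deg',np.degrees(np.arctan2(z-.119,H-k)),'radius',np.hypot(z-.119,H-k))
i=cv2.imread('pics/s2.png')[60:420,160:640];cv2.imwrite('pics/s2c.png',cv2.resize(i,None,fx=1.6,fy=1.6))
c=cap('top','t2.png')
```

```text
t 14.35 pos [0.5278 0.0982 0.2881] rot [-180.    -0.     9.3] F [-1.9  4.6 -2.3] jaw 0.329 -> shift [-0.2  0.1  0.1] turn -0.2
lid deg 50.23530296705973 radius 0.2304380065662213
```

View pics/s2c.png

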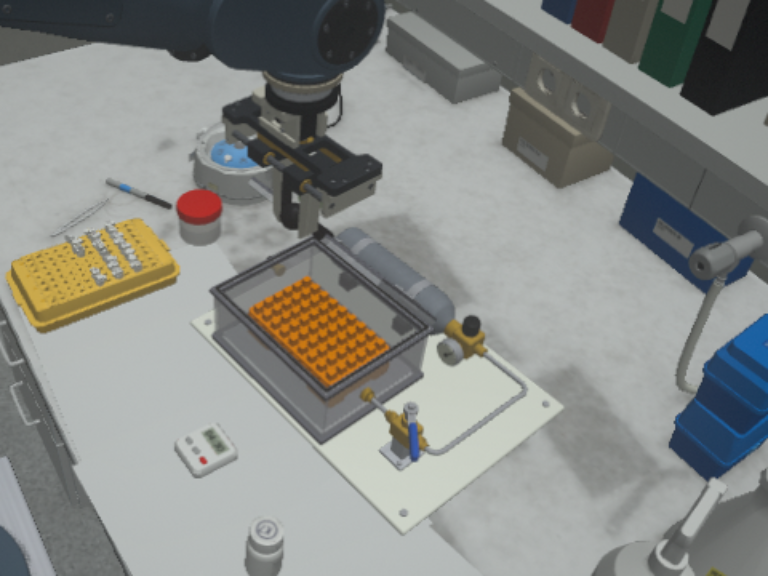

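View pics/t2.png

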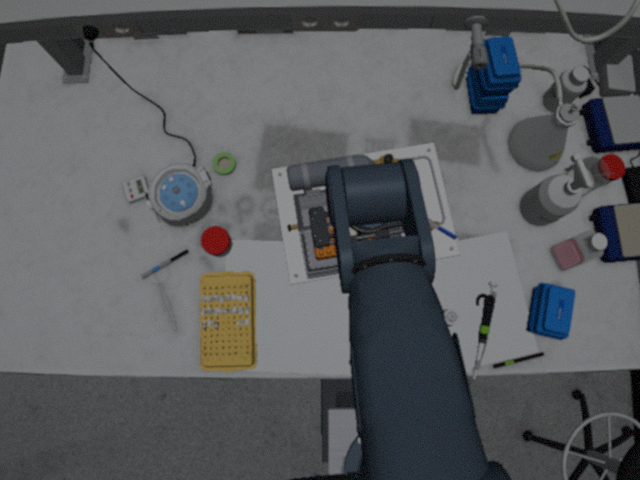

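The scene view shows the chamber open, with the lid nearly edge-on at the fingers, around (310,235). The lever is at (412,440), and the bottle, timer and jar are where they were. I let it settle, then hand in.

>>> drive_tool(steps=[[[0,0,0,0],[0,0,0,0],[0,0,0,0],[0,0,0,0],[0,0,0,0],[0,0,0,0]]])

```text
time_s: 15.15
ee_pos: [0.5279, 0.0982, 0.2882]
eef_rot: [-180.0, -0.0, 9.3]
ft_force: [-1.3, 4.7, -1.8]
grip_width: 0.33
```

```bash
python3 -c "
from h import *
to(.5277,.098,.288,9.5); print(job.close_job())"
```

```text
t 15.15 pos [0.5279 0.0982 0.2882] rot [-180.    -0.     9.3] F [-1.3  4.7 -1.8] jaw 0.33 -> shift [-0.2  0.1  0.2] turn -0.2
the job is handed in; nothing more can be done
None
```

I turned the purge valve to about half open with the lid still shut. Then I lifted the lid by its knob to about 50°. I handed the job in at 15.2 s with the fingers still holding the knob (30 N grip command, opening about 31 mm).

- **Lid:** its angle works out at 50.2° from the knob's position. The tool stood still over the last 0.8 s, and the wrist carried about 2–3 N of the lid's weight. A sideways force of about 5 N also remained on the wrist, because the grasp was slightly off centre.
- **Valve:** my estimates disagree a little. The gripper's turn gives 44.8°, the lever's position 45.5–47°, and its outline in the wrist picture 48.2°. All three are inside the 37–53° window. I made these estimates before lifting the lid and did not measure again; the lever looked unmoved in the last picture.
- **Bottle, timer and jar:** they look unmoved in the last scene picture. I did not measure their positions.

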